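Turn the board carrier end for end in the engraver

ROBOT

A 6-joint arm with a two-finger parallel gripper is mounted at the origin on the work surface. World frame = base frame: x ahead of the robot, y to its left, z up, the work surface at z = 0. Lengths are in m, angles in rad, forces in N, time in s.
With the tool pointing down it reaches from about 0.375 to 0.9 m from the base axis. Payload 3.1 kg.
Tool frame: the origin (TCP) lies between the finger pads; the fingertips stand robot.tip_extent ahead of it and the grasp point (between the pads) lies 3 mm ahead of it (robot.tip_extent is the distance from the TCP to the fingertips, in m); z points along the fingers, x is the direction in which the jaws open and shut, and the axes are right-handed (so a half turn about z gives the same grasp; the last joint's range is limited). The gripper opens to 87 mm and grips with 3 to 60 N. Pads are 19 mm wide; open, the fingers measure 117 mm over their backs; the gripper's body (75 mm by 190 mm) begins 51 mm behind the grasp point.
Start: joints at [1.038, 0.527, 1.433, -0, 1.181, -0.178], TCP at [0.216, 0.586, 0.245] pointing down, gripper open.
Joint ranges: [-3.08, 3.08], [-0.75, 2.2], [0.22, 2.44], [-1.43, 4.57], [0, 2.65], [-2.85, 2.85]. Speed limits (rad/s): [2.79, 2.79, 3.14, 3.14, 3.14, 3.14].

INTERFACE

Orientations are given as a unit quaternion [x, y, z, w].
In Python, from rig import robot, cams gives the robot as it stands.
- The arm moves only by the tool carry_out, never from a script. Its argument "steps" is a list of rows, each a list of 3 entries, a list of its own where there are three numbers: the shift along the world's x, y, z in cm, then the turn about the world's z in degrees, then the closure, from 0 (fully open) to 1 (shut). In form: [[[dx, dy, dz], spin, fingers], ...]. A call has 1 to 10 rows; each row shifts and turns the pose as measured when the row begins; what a row does not reach is not made up. A row lasts 1/10 s, in which the tool goes at most 50 mm and 8.59 degrees, less where a joint would pass 70% of its speed; a pose out of reach is approached as far as the arm can. A call with a gripper value outside its range is refused whole. The fingers move at their own pace and stop on an object; "squeeze" is the grip in N (left out, the last holds). Time passes only in rows, so rows that do not move let the fingers close. It gives the time, the measured TCP pose, the force and the opening at its end, in the units of the state.
- robot.get_obs(): the state, without advancing time (a new reading comes with each control period).
- cams.camera(name): name is "scene" or "top"; returns a dict with "pixels" (384x512x3 uint8, red, green, blue), "fx", "fy", "cx", "cy" (pixels), "eye" and "rotation" of the camera in the world. Camera axes: x right, y up, looking along -z (the intrinsics and any distortion apply to the point x, -y, -z); pixel columns grow to the right and rows downward; lengths in m; the calibration is good to about 2 mm. A picture is of the moment at which its call begins. There is no depth.
- robot.hand_in(): hands the job in, once; it reports no verdict.
The state is a dict: "time": time; "q": joint angles; "joint_velocities": joint speeds; "joint_torque": joint torques, N m; "position": TCP position; "tool_rot": TCP orientation; "ft_force": force on the tool from outside, world axes, zero at the start; "moment": the same for the moment, N m; "grip_width": finger opening in m.
Only numpy, scipy, OpenCV 4.12 (cv2) and the standard library are available. Lean on these libraries where they do the work, as an engineer would, in place of code of your own. Each camera call takes 0.05 s, during which the arm holds its last target. There are 200 camera calls.

TASK

The board carrier in the engraver's slot has its flat bar outwards; turn it end for end so that the other half of the board comes under the bridge. Draw it out of the slot until it sits centred on the turntable, swing the turntable half a turn anticlockwise to its stop, and slide the carrier back under the lips until it is fully home against the back stop, round post outwards. The blank lies loose on the carrier, so keep the carrier level on its runners, never lifting it, and leave the other things on the bench alone.

Things in the scene. Friction and masses are not known exactly. Their poses are not given: they have to be found in the camera images.
- slot_home (a point): Where the carrier's plate-top middle lies when it is fully home against the rigid back stop of the slot. The slot is a straight channel on the engraver's fixed white base plate (400 x 210 x 10 mm); x points into it along its centre line, z up. 2.5 mm side play; dark lips overhang the carrier's long edges, their tops 8 mm above this point. Black motor housing behind the stop.
- slot_mouth (a point): Middle of the slot's open end, facing the turntable, 78 mm in front (-x) of slot_home, same height and axes. The side walls flare out here as lead-ins.
- bridge (a point): Middle of the underside of the white bridge that spans the slot, 45 mm beyond (+x) slot_home and 50 mm above it; axes as slot_home. The bridge is 40 mm long along the slot, 170 mm wide and 20 mm thick, with a 22 mm high spindle cap on top; the spindle nose hangs 6 mm below it.
- turn_centre (a point): On the turntable's vertical axis, 178 mm in front (-x) of slot_home, same height (34 mm above the bench) and axes. Disc 190 mm across, deck level with the slot floor, 14 mm below this point. Two low cheeks (tops 1 mm above this point) guide the carrier's sides with 3 mm play; the track has no end stops. The carrier clears the slot mouth in turning if centred within about 12 mm.
- turntable (a joint): Turntable angle in rad about the upward axis: 0 at the start, with its track in line with the slot; it turns anticlockwise seen from above, up to pi, where the track is in line again with its ends swapped. Firm stops at 0 and pi. Light friction (about 0.06 N m): it stays where it is left.
- carrier_mid (a point): Middle of the upper face of the carrier, an aluminium plate 150 x 84 x 8 mm on two round runners (undersides 14 mm below this point), 0.5 to 0.8 kg; x along it towards its round post, y across, z up. A rim 5 mm high (96 x 70 mm outside) makes a shallow recess in the middle. Starts in the slot, within 10 mm of home, flat bar outwards, round post inwards.
- post (a point): Centre, half-way up, of the carrier's round upright steel post: 20 mm diameter, 38 mm high, 60 mm from the carrier's middle, on its +x end; its top is 38 mm above the plate.
- bar (a point): Centre, half-way up, of the carrier's flat upright steel bar: 8 mm thick along the carrier's length, 42 mm wide across it, 38 mm high, 60 mm from the carrier's middle, on its -x end. The bar or post can be hooked, pushed or pinched from above.
- blank: Copper-clad board blank 76 x 56 x 3 mm lying loose in the carrier's recess; origin under its centre, on the plate; x along the carrier.
- tape_roll: Bystander: yellow roll of tape, 96 mm diameter, 22 mm high, on the bench beside the turntable (+y side); origin under its centre.
- flux_bottle: Bystander: clear plastic bottle, 48 mm diameter, 100 mm high, on the bench beside the slot mouth (-y side); origin under its centre.
- screwdriver: Bystander: screwdriver about 170 mm long lying beside the turntable (-y side); origin under its middle.
- mouse: Bystander: black computer mouse, 105 x 62 x 34 mm; origin under its centre.
- offcut: Bystander: copper-clad offcut 100 x 75 x 4 mm lying on the bench; origin under its centre.
- carrier: The carrier itself (see carrier_mid): origin 14 mm below carrier_mid, between the undersides of the runners; same axes.
Not all that is in view belongs to the job. What is meant by the carrier is not green, and is the larger of those in its own colour. Leave any black or white look-alike of the blank alone.

How it is judged:
On the way, in this order (a step that is already met when the one before it is completed fails the run):
1. the carrier has been drawn out of the slot and sits centred on the turntable (within 20 mm of its axis) (horizontal distance between carrier_mid and turn_centre below 0.02 m), for 0.2 s.
2. the turntable has been swung half a turn (past 2.95 rad) with the carrier still centred on it (within 20 mm) (horizontal distance between carrier_mid and turn_centre below 0.02 m and value of joint turntable above 2.95 rad), for 0.1 s.
At the end, for the whole second after the job is handed in: The carrier rests in the slot, its middle within 5 mm of home along the slot, 6 mm across and 4 mm in height, round post outwards (over 50 mm in front of home), slower than 10 mm/s; the blank lies in its recess, within 14 mm of the middle each way, flat on the plate (x of carrier_mid in the frame of slot_home between -0.005 and 0.005 m and y of carrier_mid in the frame of slot_home between -0.006 and 0.006 m and z of carrier_mid in the frame of slot_home between -0.004 and 0.004 m and x of post in the frame of slot_home below -0.05 m and linear speed of carrier below 0.01 m/s and x of blank in the frame of carrier_mid between -0.014 and 0.014 m and y of blank in the frame of carrier_mid between -0.014 and 0.014 m and z of blank in the frame of carrier_mid between -0.003 and 0.004 m); the robot touches nothing.
It fails at once if the carrier is lifted more than 12 mm off its runners' track or tipped more than 0.15 rad (z of carrier_mid in the frame of slot_home above 0.012 m or angle between carrier_mid's own z axis and vertical above 0.15 rad).
It fails at once if a bystander (tape roll, bottle, screwdriver, mouse or offcut) is moved more than 30 mm (distance of any of tape_roll, flux_bottle, screwdriver, mouse, offcut from where it was at the start of the episode above 0.03 m).
It also fails if it takes over 72 s, if anything falls off the work surface, if the arm or the gripper's body presses on something with over 40 N, if the wrist force passes 120 N, or if a joint passes its speed limit or range.

## Working session

There is one attempt and no reset: what is moved stays moved. The work goes in short steps, Python scripts to look and compute and a tool call to move; the robot and the scene stay as the last step left them, time stands still between calls to the robot, and variables do not carry over. Pictures are saved under pics/ and viewed, about 8 in all and at most 12, crops included, and the job is handed in when it is done.

Besides the shell and the picture viewer there is one more tool, called after "Request:" as name([rows], argument=value, ...), one row to a line, values as JSON. carry_out: Moves the arm, as the interface text tells. Its arguments: {"type":"object","properties":{"steps":{"type":"array"},"squeeze":{"type":"number"}},"required":["steps"]}

```bash
mkdir -p pics
cat > h.py <<'E'
import numpy as np,cv2
from rig import robot,cams
def shot(n,f):
    c=cams.camera(n); cv2.imwrite(f,cv2.cvtColor(c['pixels'],cv2.COLOR_RGB2BGR)); return c
def ray(c,u,v):
    d=np.array([(u-c['cx'])/c['fx'],-(v-c['cy'])/c['fy'],-1.]); d=np.array(c['rotation'])@d
    return np.array(c['eye']),d/np.linalg.norm(d)
def onz(c,u,v,z):
    e,d=ray(c,u,v); return e+d*(z-e[2])/d[2]
def tri(c1,p1,c2,p2):
    e1,d1=ray(c1,*p1);e2,d2=ray(c2,*p2)
    s=np.linalg.lstsq(np.c_[d1,-d2],e2-e1,rcond=None)[0]
    a=e1+s[0]*d1;b=e2+s[1]*d2
    return (a+b)/2,np.linalg.norm(a-b)
E
python3 - <<'E'
from h import *
for n in('scene','top'):
    c=shot(n,f'pics/{n}0.png'); print({k:np.round(v,3).tolist() for k,v in c.items() if k!='pixels'})
print(robot.tip_extent,robot.get_obs())
E
```

```text
{'fx': 405.784, 'fy': 405.784, 'cx': 254.433, 'cy': 194.555, 'eye': [1.107, -0.659, 0.843], 'rotation': [0.386, 0.136, 0.322, 0.854]}
{'fx': 392.605, 'fy': 392.605, 'cx': 256.398, 'cy': 193.372, 'eye': [0.315, -0.029, 1.2], 'rotation': [0.078, -0.078, -0.699, 0.706]}
0.022 {'time': 0.1, 'q': array([ 1.03850987e+00,  5.28382932e-01,  1.43375743e+00, -2.91405055e-05,
        1.18136793e+00, -1.78485590e-01]), 'joint_velocities': array([ 2.42393252e-04, -1.48888491e-03, -3.19330545e-03, -4.17257146e-04,
       -7.91340868e-05, -1.08493270e-03]), 'joint_torque': array([ 2.00542463e-04, -4.40986562e+01, -1.77151823e+01,  6.35054195e-02,
        5.34176314e-02, -5.63733465e-05]), 'position': array([0.21620237, 0.58577358, 0.24366877]), 'tool_rot': array([ 8.20504148e-01,  5.71639769e-01, -8.65004687e-04,  4.11545589e-04]), 'ft_force': array([-0.48616781, -0.11944944, -0.25640742]), 'moment': array([-0.01734283, -0.06823885,  0.00250078]), 'grip_width': 0.08722001993253295}
```

View pics/scene0.png

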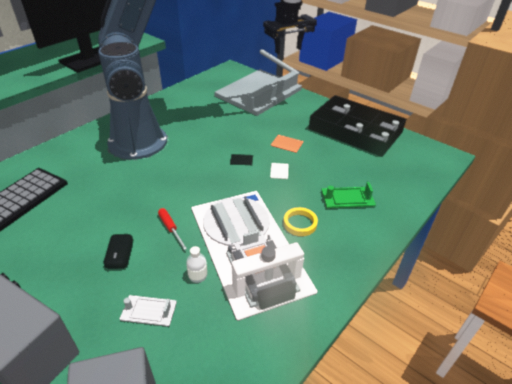

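View pics/top0.png

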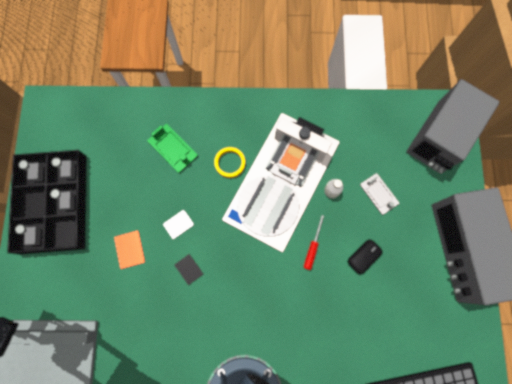

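```bash
sed -i "s/np.array(c\['rotation'\])@d/Rotation.from_quat(c['rotation']).apply(d)/; 1a from scipy.spatial.transform import Rotation" h.py
python3 - <<'E'
import cv2,numpy as np
a=cv2.imread('pics/top0.png')[105:255,215:345];b=cv2.imread('pics/scene0.png')[185:320,185:320]
a=cv2.resize(a,None,fx=4,fy=4,interpolation=cv2.INTER_CUBIC)
b=cv2.resize(b,None,fx=4.4,fy=4.4,interpolation=cv2.INTER_CUBIC)
cv2.imwrite('pics/ctop.png',a);cv2.imwrite('pics/cscene.png',b)
E
```

```text
(no output)
```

View pics/ctop.png

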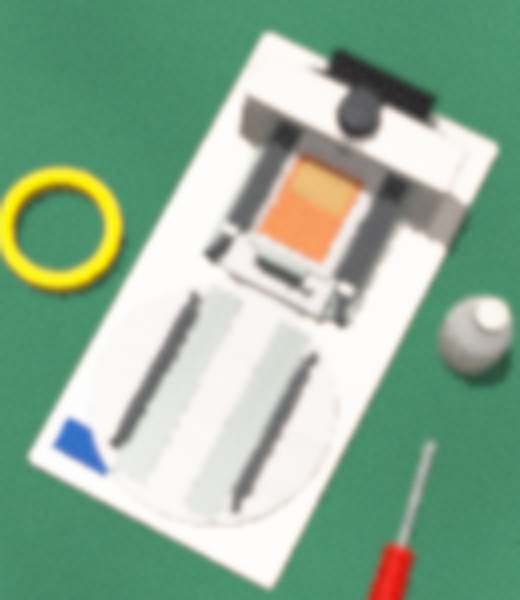

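View pics/cscene.png

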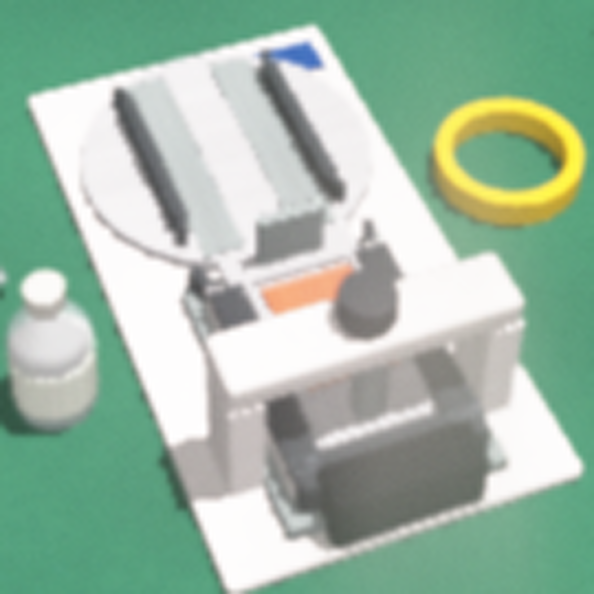

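```bash
cat >> h.py <<'E'
def proj(c,p):
    q=Rotation.from_quat(c['rotation']).inv().apply(np.array(p)-c['eye']); return np.array([c['cx']-c['fx']*q[0]/q[2],c['cy']+c['fy']*q[1]/q[2]])
ct=lambda u,v:(215+(u+.5)/4-.5,105+(v+.5)/4-.5)
cs=lambda u,v:(185+(u+.5)/4.4-.5,185+(v+.5)/4.4-.5)
E
python3 - <<'E'
from h import *
np.set_printoptions(precision=4,suppress=True)
T=cams.camera('top');S=cams.camera('scene')
k=[onz(T,*ct(*p),.01) for p in[(268,35),(497,150),(272,587),(30,458)]]
print('plate',np.array(k),[np.linalg.norm(k[i]-k[(i+1)%4]) for i in range(4)])
a=[tri(T,ct(*p),S,cs(*q)) for p,q in zip([(195,295),(118,443),(313,357),(236,507)],[(338,190),(268,60),(182,238),(120,93)])]
for x in a: print(x)
P=np.array([x[0] for x in a]); print('tc',P.mean(0))
d=(P[0]-P[1]+P[2]-P[3])[:2]; print('yaw cheeks',np.arctan2(d[1],d[0]))
d=(k[0]-k[3]+k[1]-k[2])[:2]; yaw=np.arctan2(d[1],d[0]);print('yaw plate',yaw)
u=np.array([np.cos(yaw),np.sin(yaw)])
b=onz(S,*cs(291,213),.072); print('bar S',b, 'in top crop',(proj(T,b)-[215,105])*4)
b2=onz(T,*ct(283,268),.072); print('top (283,268)@72',b2)
tc=np.r_[P.mean(0)[:2],.034]
for n,f in(('home',.178),('mouth',.1),('barexp',.118)):
    p=tc.copy();p[:2]+=f*u; 
    if n=='barexp':p[2]=.072
    print(n,p,(proj(T,p)-[215,105])*4)
# blank
m=cv2.inRange(cv2.cvtColor(T['pixels'],cv2.COLOR_RGB2HSV),(5,100,120),(18,255,255));m[:, :250]=0;m[:120]=0;m[200:]=0
cn=max(cv2.findContours(m,0,1)[0],key=cv2.contourArea);print(cv2.minAreaRect(cn))
E
```

```text
plate [[ 0.8512 -0.1082  0.01  ]
 [ 0.7542 -0.2912  0.01  ]
 [ 0.4052 -0.1093  0.01  ]
 [ 0.5013  0.0755  0.01  ]] [np.float64(0.20711504337706058), np.float64(0.393598014618636), np.float64(0.2083178638934192), np.float64(0.39520183230915024)]
(array([ 0.6255, -0.0506,  0.0296]), np.float64(0.002592741177374081))
(array([0.5109, 0.0084, 0.0297]), np.float64(0.0017185362553937366))
(array([ 0.5782, -0.1419,  0.0255]), np.float64(0.0034669202089791826))
(array([ 0.4622, -0.0816,  0.0318]), np.float64(0.0010845163300596482))
tc [ 0.5442 -0.0664  0.0292]
yaw cheeks -0.47716440254129144
yaw plate -0.4819684517802815
bar S [ 0.6413 -0.1159  0.072 ] in top crop [283.419  260.5503]
top (283,268)@72 [ 0.6366 -0.1145  0.072 ]
home [ 0.7019 -0.1489  0.034 ] [321.6451 199.5747]
mouth [ 0.6328 -0.1128  0.034 ] [275.7134 284.8408]
barexp [ 0.6487 -0.1211  0.072 ] [290.3305 251.0127]
((292.1999816894531, 156.09999084472656), (17.441329956054688, 22.360679626464844), 26.56505012512207)
```

Request:
carry_out([
  [[1.9,-3.2,0],-8.5,0],
  [[1.9,-3.2,0],-8.5,0],
  [[1.9,-3.2,0],-8.5,0],
  [[1.9,-3.2,0],-8.5,0],
  [[1.9,-3.2,0],-8.5,0],
  [[1.9,-3.2,0],-8.5,0],
  [[1.9,-3.2,0],-8.5,0],
  [[1.9,-3.2,0],-8.5,0],
  [[1.9,-3.2,0],-8.5,0],
  [[1.9,-3.2,0],-8.5,0],
])

```text
time: 1.2
position: [0.4083, 0.2578, 0.2427]
tool_rot: [0.99, -0.142, 0.001, -0.0]
ft_force: [0.3, 1.5, -0.8]
grip_width: 0.0869
```

Request:
carry_out([
  [[2,-3.2,0],-8.5,0],
  [[2,-3.2,0],-8.5,0],
  [[2,-3.2,0],-8.5,0],
  [[2,-3.2,0],-8.5,0],
  [[2,-3.2,0],-8.5,0],
  [[2,-3.2,0],-8.5,0],
  [[2,-3.2,0],-8.5,0],
  [[2,-3.2,0],-8.5,0],
  [[2,-3.2,-2],-8.5,0],
  [[2,-3.2,-2],-8.5,0],
])

```text
time: 2.2
position: [0.6162, -0.0777, 0.2045]
tool_rot: [-0.627, 0.779, -0.004, 0.002]
ft_force: [0.5, 0.1, 0.3]
grip_width: 0.0871
```

Request:
carry_out([
  [[1.2,-1.9,-2],-7.6,0],
  [[1.2,-1.9,-2],-7.6,0],
  [[0,0,-2],0,0],
  [[0,0,0],0,0],
  [[0,0,0],0,0],
])

```text
time: 2.7
position: [0.6428, -0.124, 0.1386]
tool_rot: [-0.51, 0.86, -0.004, 0.001]
ft_force: [0.7, -0.8, -0.3]
grip_width: 0.0873
```

Run:
```python
from h import *
o=robot.get_obs();print(o['position'],Rotation.from_quat(o['tool_rot']).apply([1,0,0]),Rotation.from_quat(o['tool_rot']).apply([0,0,1]),o['q'])
S=cams.camera('scene');T=cams.camera('top')
b=cv2.cvtColor(S['pixels'],4)[150:330,150:350];a=cv2.cvtColor(T['pixels'],4)[105:255,215:345]
im=np.hstack([cv2.resize(b,(600,540),interpolation=2)[:,:420],cv2.resize(a,None,fx=2.9,fy=3.6,interpolation=2)])
cv2.imwrite('pics/g1.png',im)
for t in((.036),):
  pass
```

```text
[ 0.64281323 -0.12404361  0.13860153] [-0.48064074 -0.87691408  0.00248555] [ 0.00547114 -0.0058331  -0.99996802] [-0.35944713  0.68863447  1.44738037 -0.00420625  0.99840841  1.71499228]
```

View pics/g1.png

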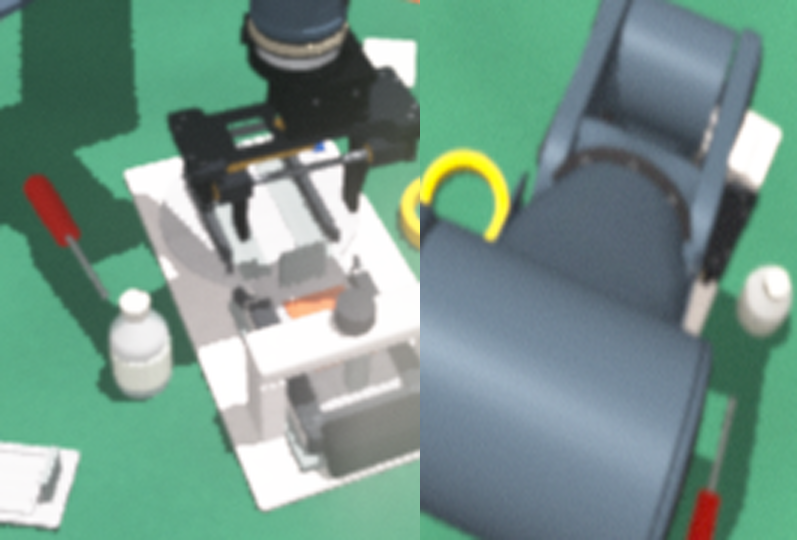

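Request:
carry_out([
  [[-0.3,0.8,-1.5],1.2,0.1],
  [[0,0,-2],0,0.2],
  [[0,0,0],0,0.2],
  [[0,0,0],0,0.2],
])

```text
time: 3.2
position: [0.6424, -0.1138, 0.1103]
tool_rot: [-0.521, 0.854, -0.008, 0.004]
ft_force: [1.1, -0.3, 0.5]
grip_width: 0.0708
```

Request:
carry_out([
  [[-0.2,-0.2,-2],0,0.2],
  [[0,0,-1.5],0,0.2],
  [[0,0,-0.5],0,0.2],
  [[0,0,0],0,0.2],
  [[0,0,0],0,0.2],
])

```text
time: 3.7
position: [0.6442, -0.1161, 0.0753]
tool_rot: [-0.521, 0.853, -0.012, 0.008]
ft_force: [0.3, -0.4, -0.6]
grip_width: 0.0698
```

Run:
```python
from h import *
o=robot.get_obs();print(o['position'],o['tool_rot'],o['ft_force'])
S=cams.camera('scene')
b=cv2.cvtColor(S['pixels'],4)[190:300,190:310]
cv2.imwrite('pics/g2.png',cv2.resize(b,None,fx=5,fy=5,interpolation=2))
for p in([.6405,-.1155,.072],):print((proj(S,p)-190)*5)
```

```text
[ 0.64423107 -0.11609422  0.07532734] [-0.52137178  0.85320805 -0.01211745  0.00778852] [ 0.2637915  -0.41847338 -0.5859675 ]
[303.16115764 213.93418363]
```

View pics/g2.png

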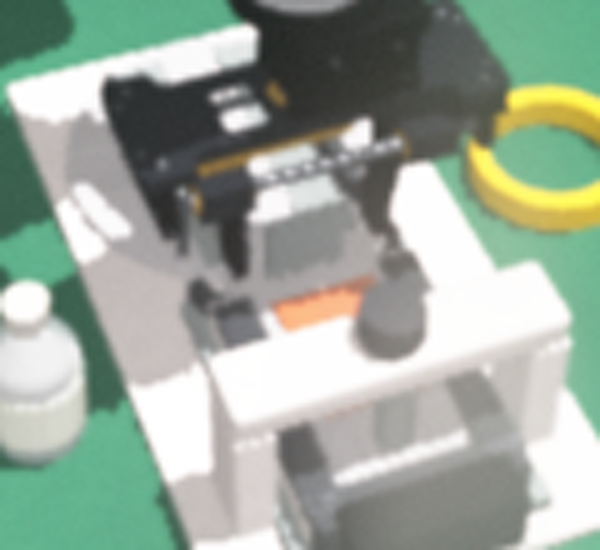

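Request:
carry_out([
  [[-0.5,0.1,-0.7],0,0.2],
  [[0,0,0],0,0.2],
])

```text
time: 3.95
position: [0.6395, -0.1152, 0.069]
tool_rot: [-0.521, 0.853, -0.013, 0.008]
ft_force: [-0.4, -0.6, 0.4]
grip_width: 0.0696
```

Request:
carry_out([
  [[0,0,0],0,0.9],
  [[0,0,0],0,0.9],
  [[0,0,0],0,0.9],
  [[0,0,0],0,0.9],
  [[0,0,0],0,0.9],
], squeeze=40)

```text
time: 4.45
position: [0.6396, -0.115, 0.0693]
tool_rot: [-0.521, 0.853, -0.013, 0.009]
ft_force: [0.1, 1.9, -0.9]
grip_width: 0.0414
```

Request:
carry_out([
  [[-0.45,0.23,0],0,0.9],
  [[-0.9,0.46,0],0,0.9],
  [[-0.9,0.46,0],0,0.9],
  [[-0.9,0.46,0],0,0.9],
])

```text
time: 4.85
position: [0.6092, -0.0999, 0.0693]
tool_rot: [-0.521, 0.853, -0.016, 0.011]
ft_force: [2.1, -0.8, -1.7]
grip_width: 0.041
```

Request:
carry_out([
  [[-1.7,0.9,0],0,0.9],
  [[-2,1.04,0],0,0.9],
  [[-2,1.04,0],0,0.9],
  [[-2,1.04,0],0,0.9],
  [[-2,1.04,0],0,0.9],
  [[-1,0.52,0],0,0.9],
  [[0,0,0],0,0.9],
])

```text
time: 5.55
position: [0.4884, -0.0381, 0.0695]
tool_rot: [-0.521, 0.853, -0.012, 0.008]
ft_force: [-0.6, -0.8, -3.2]
grip_width: 0.0412
```

Run:
```python
from h import *
o=robot.get_obs();print(o['position'],o['tool_rot'],o['ft_force'],o['moment'],Rotation.from_quat(o['tool_rot']).apply([0,0,1]))
b=cv2.cvtColor(cams.camera('scene')['pixels'],4)[150:310,180:320]
cv2.imwrite('pics/g3.png',cv2.resize(b,None,fx=3.75,fy=3.75,interpolation=2))
```

```text
[ 0.48842326 -0.03810684  0.06945013] [-0.5211993   0.85331378 -0.01227312  0.0075005 ] [-0.55685406 -0.76389618 -3.19138015] [-0.04963434  0.17096658 -0.06925813] [ 0.02559405 -0.01312714 -0.99958623]
```

View pics/g3.png

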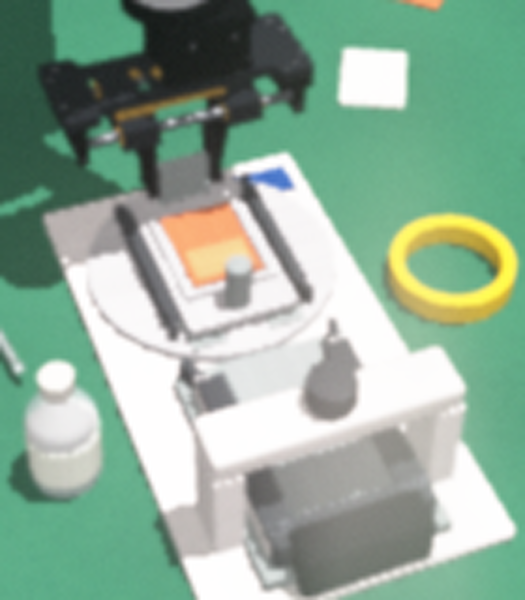

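Run:
```python
from h import *
S=cams.camera('scene')
p=onz(S,180+238/3.75-.4,150+263/3.75-.4,.072);print('post',p)
u=np.array([.8866,-.4625]);tc=np.array([.5442,-.0664]);v=np.array([.4625,.8866])
d=p[:2]-tc;print(d@u,d@v); g=robot.get_obs()['position'][:2]-tc;print(g@u,g@v)
c=(onz(S,180+210/3.75-.4,150+246/3.75-.4,.037));d=c[:2]-tc;print('blank approx',d@u,d@v)
```

```text
post [ 0.59423859 -0.09341938  0.072     ]
0.05686067801923052 -0.0008125313928799838
-0.061555004148111256 -0.000782599404259756
blank approx 0.00014700198808872663 -0.0022881409872992664
```

```bash
cat > arc.py <<'E'
import sys
from h import *
tc=np.array([.5442,-.0664]);o=robot.get_obs();p=o['position'][:2]-tc
x=Rotation.from_quat(o['tool_rot']).apply([1,0,0]);psi=np.degrees(np.arctan2(x[1],x[0]))
r=np.linalg.norm(p);f=np.degrees(np.arctan2(p[1],p[0]))%360
print('r',r,'phi',f,'psi',psi,'psi-err vs radial',(psi-(f+90)+180)%180,o['q'][5],o['ft_force'],o['moment'])
n=int(sys.argv[1]);s=float(sys.argv[2])
for i in range(n):
    a=np.radians(f+s*(i+1));q=.0605*np.array([np.cos(a),np.sin(a)]);print(np.round((q-p)*100,2).tolist());p=q
E
python3 arc.py 7 8.5
```

```text
r 0.06156103125691941 phi 153.17935222289796 psi -117.16370134180654 psi-err vs radial 179.65694643529548 1.7489340852382744 [-2.89664222  1.56507165 -0.92572789] [0.32704995 0.57445306 0.06406339]
[-0.25, -0.88]
[-0.22, -0.87]
[-0.09, -0.89]
[0.05, -0.9]
[0.18, -0.88]
[0.31, -0.84]
[0.43, -0.79]
```

Request:
carry_out([
  [[-0.25,-0.88,0],8.5,0.9],
  [[-0.22,-0.87,0],8.5,0.9],
  [[-0.09,-0.89,0],8.5,0.9],
  [[0.05,-0.9,0],8.5,0.9],
  [[0.18,-0.88,0],8.5,0.9],
  [[0.31,-0.84,0],8.5,0.9],
])

```text
time: 6.25
position: [0.4901, -0.0916, 0.0694]
tool_rot: [0.842, -0.54, 0.006, -0.012]
ft_force: [1.8, 4.3, -1.2]
grip_width: 0.0415
```

```bash
python3 arc.py 8 8.5
```

```text
r 0.059724308026932356 phi 204.99022799007022 psi -65.36638833555142 psi-err vs radial 179.64338367437836 0.683089459503191 [ 1.81193067  4.3337421  -1.20969854] [ 0.6331005  -0.13948797  0.10439379]
[0.37, -0.82]
[0.55, -0.71]
[0.65, -0.62]
[0.73, -0.52]
[0.8, -0.4]
[0.85, -0.28]
[0.88, -0.15]
[0.9, -0.02]
```

Request:
carry_out([
  [[0.37,-0.82,0],8.5,0.9],
  [[0.55,-0.71,0],8.5,0.9],
  [[0.65,-0.62,0],8.5,0.9],
  [[0.73,-0.52,0],8.5,0.9],
  [[0.8,-0.4,0],8.5,0.9],
  [[0.85,-0.28,0],8.5,0.9],
  [[0.88,-0.15,0],8.5,0.9],
])

```text
time: 6.95
position: [0.5405, -0.1264, 0.0695]
tool_rot: [0.999, -0.046, -0.004, -0.017]
ft_force: [0.3, 2.5, -0.8]
grip_width: 0.0416
```

```bash
python3 arc.py 8 8.5
```

```text
r 0.06016087791493294 phi 266.4682625448992 psi -5.237441156815949 psi-err vs radial 178.29429629828485 -0.3850717841264156 [ 0.26652033  2.52905502 -0.75611324] [ 0.37159537 -0.06171853 -0.09445271]
[0.89, -0.02]
[0.89, 0.14]
[0.85, 0.27]
[0.8, 0.4]
[0.74, 0.51]
[0.65, 0.61]
[0.56, 0.7]
[0.45, 0.78]
```

Request:
carry_out([
  [[0.89,-0.02,0],8.59,0.9],
  [[0.89,0.14,0],8.59,0.9],
  [[0.85,0.27,0],8.59,0.9],
  [[0.8,0.4,0],8.59,0.9],
  [[0.74,0.51,0],8.59,0.9],
  [[0.65,0.61,0],8.59,0.9],
])

```text
time: 7.55
position: [0.5904, -0.1071, 0.0695]
tool_rot: [0.919, 0.393, -0.014, -0.016]
ft_force: [-1.8, -0.3, 0.2]
grip_width: 0.0414
```

```bash
python3 arc.py 4 5
```

```text
r 0.061601784193946456 phi 318.6309847084281 psi 46.348723340193914 psi-err vs radial 177.71773863176577 -1.1792299717817154 [-1.76339023 -0.30336034  0.19379127] [ 0.12761241  0.06952799 -0.04156926]
[0.25, 0.48]
[0.29, 0.44]
[0.25, 0.46]
[0.21, 0.48]
```

Request:
carry_out([
  [[0.25,0.48,0],6,0.9],
  [[0.29,0.44,0],5.5,0.9],
  [[0.2,0.37,0],4.5,0.9],
  [[0,0,0],0,0.9],
  [[0,0,0],0,0.9],
])

```text
time: 8.05
position: [0.6006, -0.0925, 0.0695]
tool_rot: [0.853, 0.521, -0.014, -0.015]
ft_force: [-1.1, 0.6, 0.5]
grip_width: 0.0417
```

```bash
python3 arc.py 1 2
```

```text
r 0.06212440065691188 phi 335.1401150291053 psi 62.86446036966388 psi-err vs radial 177.7243453405586 -1.429242397711587 [-1.08387307  0.62074883  0.51214795] [ 0.20220063 -0.01194679  0.03797149]
[-0.06, 0.26]
```

Request:
carry_out([
  [[0.14,0.27,0],2.5,0.9],
  [[0.07,0.13,0],1,0.9],
  [[0,0,0],0,0.9],
])

```text
time: 8.35
position: [0.602, -0.0902, 0.0694]
tool_rot: [0.839, 0.543, -0.015, -0.015]
ft_force: [-1.0, 1.6, -1.2]
grip_width: 0.0415
```

```bash
python3 arc.py 1 2
```

```text
r 0.062468113294731197 phi 337.6093597343307 psi 65.85167704051366 psi-err vs radial 178.24231730618294 -1.474276591746745 [-0.95029317  1.56833541 -1.1857375 ] [ 0.39716711 -0.10706596 -0.65654013]
[-0.1, 0.27]
```

Request:
carry_out([
  [[0,0,0],-2,0.25],
  [[0,0,0],0,0.25],
  [[0,0,0],0,0.25],
  [[0,0,0],0,0.25],
  [[0,0,2],0,0.25],
  [[0,0,3],0,0.25],
  [[-1,0.5,3],0,0.25],
  [[-4,2,0],0,0.25],
  [[-4,2,0],0,0.25],
  [[-2,1,0],0,0.25],
])

```text
time: 9.35
position: [0.4965, -0.0378, 0.1535]
tool_rot: [0.849, 0.529, -0.01, -0.009]
ft_force: [-0.0, -0.1, -0.2]
grip_width: 0.0653
```

Run:
```python
from h import *
o=robot.get_obs();print(o['position'],o['tool_rot'],o['grip_width'])
b=cv2.cvtColor(cams.camera('scene')['pixels'],4)[150:310,180:320]
cv2.imwrite('pics/g4.png',cv2.resize(b,None,fx=3.75,fy=3.75,interpolation=2))
```

```text
[ 0.4964537  -0.03783496  0.15347055] [ 0.84877452  0.52858818 -0.00964264 -0.00913005] 0.06531033041376706
```

View pics/g4.png

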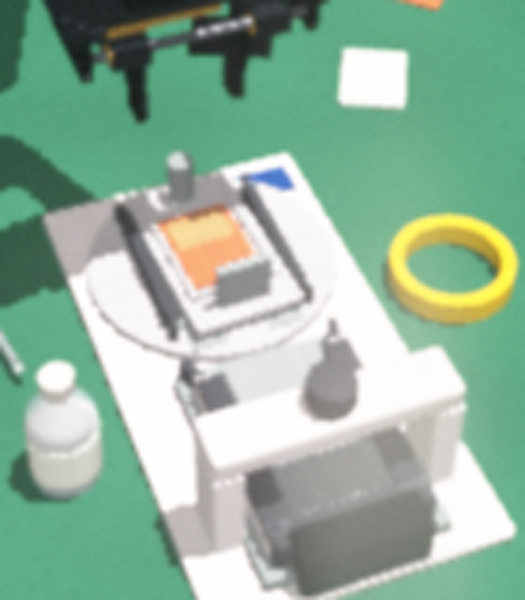

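Run:
```python
from h import *
S=cams.camera('scene')
u=np.array([.8866,-.4625]);tc=np.array([.5442,-.0664]);v=np.array([.4625,.8866])
for n,q in(('post',(179,160)),('bar',(243,267))):
    p=onz(S,180+q[0]/3.75-.4,150+q[1]/3.75-.4,.072);d=p[:2]-tc;print(n,p,d@u,d@v)
```

```text
post [ 0.48649687 -0.04144919  0.072     ] -0.06269934810092918 -0.004566308496431221
bar [ 0.59955062 -0.09400961  0.072     ] 0.06184330276832449 0.0011209830268884696
```

Request:
carry_out([
  [[-0.8,-0.2,-1],-1.3,0.25],
  [[0,0,-2.5],0,0.25],
  [[0,0,-1.5],0,0.25],
  [[0,0,0],0,0.25],
])

```text
time: 9.85
position: [0.4957, -0.0424, 0.1039]
tool_rot: [0.854, 0.52, -0.005, -0.004]
ft_force: [0.9, 0.5, 0.4]
grip_width: 0.0653
```

Request:
carry_out([
  [[-0.7,0.2,0],0,0.25],
  [[-0.2,0,-1.5],0,0.25],
  [[-0.2,0,-1.5],0,0.25],
  [[0,0,-0.5],0,0.25],
  [[0,0,0],0,0.25],
])

```text
time: 10.35
position: [0.4896, -0.0425, 0.0708]
tool_rot: [0.854, 0.52, -0.002, -0.0]
ft_force: [-0.3, 0.0, -0.3]
grip_width: 0.0654
```

Request:
carry_out([
  [[-0.1,0.1,-0.2],0,0.25],
  [[0,0,0],0,0.9],
  [[0,0,0],0,0.9],
  [[0,0,0],0,0.9],
  [[0,0,0],0,0.9],
  [[0,0,0],0,0.9],
  [[0,0,0],0,0.9],
], squeeze=50)

```text
time: 11.05
position: [0.4907, -0.042, 0.0714]
tool_rot: [0.854, 0.52, -0.0, 0.002]
ft_force: [0.9, 0.1, -0.8]
grip_width: 0.0252
```

```bash
cat > rel.py <<'E'
from h import *
u=np.array([.8866,-.4625]);tc=np.array([.5442,-.0664]);v=np.array([.4625,.8866])
o=robot.get_obs();d=o['position'][:2]-tc;x=Rotation.from_quat(o['tool_rot']).apply([1,0,0]);f=o['ft_force'][:2]
print('u,v mm',d@u*1e3,d@v*1e3,'psi',np.degrees(np.arctan2(x[1],x[0])),'F u,v,z',f@u,f@v,o['ft_force'][2],'rot',o['tool_rot'],o['grip_width'])
E
python3 rel.py
```

```text
u,v mm -58.726814948239564 -3.067626347044161 psi 62.655390026266225 F u,v,z 0.7433782640980288 0.5158748357308193 -0.7972496720798493 rot [ 8.54205100e-01  5.19932635e-01 -2.05297630e-04  1.91329981e-03] 0.02524198661235043
```

Request:
carry_out([
  [[0,0,0],0,0.95],
  [[0,0,0],0,0.95],
  [[0.5,-0.15,0],0,0.95],
  [[0.95,-0.4,0],0,0.95],
  [[0.9,-0.45,0],0,0.95],
])

```text
time: 11.55
position: [0.4973, -0.0437, 0.0713]
tool_rot: [0.855, 0.519, -0.012, -0.015]
ft_force: [-6.6, 8.7, 8.6]
grip_width: 0.0192
```

```bash
python3 rel.py
```

```text
u,v mm -52.07158775866212 -1.5167398719313947 psi 62.55489943720131 F u,v,z -9.854314085508928 4.688776584269324 8.5725620260664 rot [ 0.85452978  0.51903791 -0.01241398 -0.01497992] 0.019161111359810398
```

Request:
carry_out([
  [[0,0,0],0,0.95],
])

```text
time: 11.65
position: [0.4978, -0.0437, 0.0715]
tool_rot: [0.855, 0.519, -0.012, -0.015]
ft_force: [3.4, -1.6, -0.7]
grip_width: 0.0191
```

```bash
python3 rel.py
python3 - <<'E'
from h import *
b=cv2.cvtColor(cams.camera('scene')['pixels'],4)[150:310,180:320]
cv2.imwrite('pics/g5.png',cv2.resize(b,None,fx=3.75,fy=3.75,interpolation=2))
E
```

```text
u,v mm -51.628546427478064 -1.3051881241605798 psi 62.54733675024232 F u,v,z 3.731532035918215 0.1495134532819804 -0.6514720041281055 rot [ 0.85457061  0.51899124 -0.01198018 -0.01461642] 0.01911308206052144
```

View pics/g5.png

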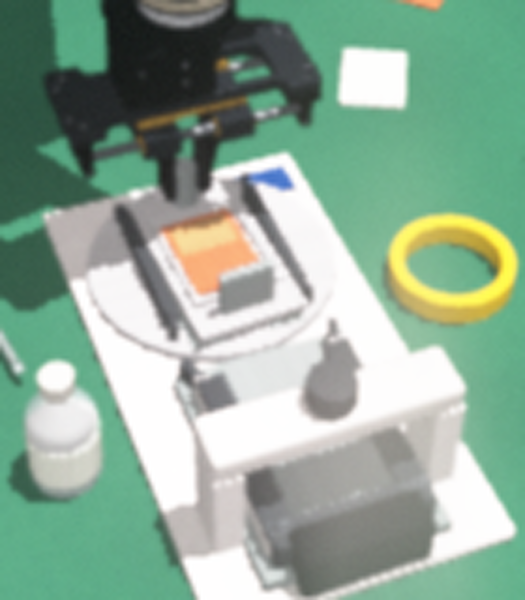

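Request:
carry_out([
  [[0.45,-0.2,0],0,0.95],
  [[0.9,-0.45,0],0,0.95],
  [[0.9,-0.45,0],0,0.95],
  [[0.9,-0.47,0],0,0.95],
])

```text
time: 12.1
position: [0.5112, -0.0502, 0.0711]
tool_rot: [0.854, 0.518, -0.025, -0.034]
ft_force: [-7.1, 6.1, 7.1]
grip_width: 0.019
```

```bash
python3 rel.py
```

```text
u,v mm -36.74401363536105 -0.8883731614189924 psi 62.44804189246504 F u,v,z -9.093817141283692 2.150874982281033 7.124698289780875 rot [ 0.85448181  0.51777932 -0.02522195 -0.03360441] 0.01903252965574628
```

Request:
carry_out([
  [[0,0,0],0,0.6],
  [[0,0,0],0,0.6],
  [[0,0,0],0,0.6],
  [[0,0,1.5],0,0.6],
  [[0,0,2.5],0,0.6],
  [[0,0,2],0,0.6],
  [[-2,1.04,0],0,0.8],
  [[-2,1.04,0],0,0.84],
  [[0,0,0],0,0.84],
])

```text
time: 13.0
position: [0.4742, -0.0328, 0.1325]
tool_rot: [0.855, 0.518, -0.024, -0.03]
ft_force: [-0.2, 0.7, 0.2]
grip_width: 0.0191
```

```bash
python3 rel.py
python3 - <<'E'
from h import *
print(robot.get_obs()['position'])
b=cv2.cvtColor(cams.camera('scene')['pixels'],4)[150:310,180:320]
cv2.imwrite('pics/g6.png',cv2.resize(b,None,fx=3.75,fy=3.75,interpolation=2))
E
```

```text
u,v mm -77.6191021381966 -2.614350458895822 psi 62.433426498061216 F u,v,z -0.5185165950533707 0.552106612962323 0.1989874154661565 rot [ 0.8546929   0.51774541 -0.02369283 -0.02963738] 0.019072591257907924
[ 0.47417137 -0.0328179   0.1325147 ]
```

View pics/g6.png

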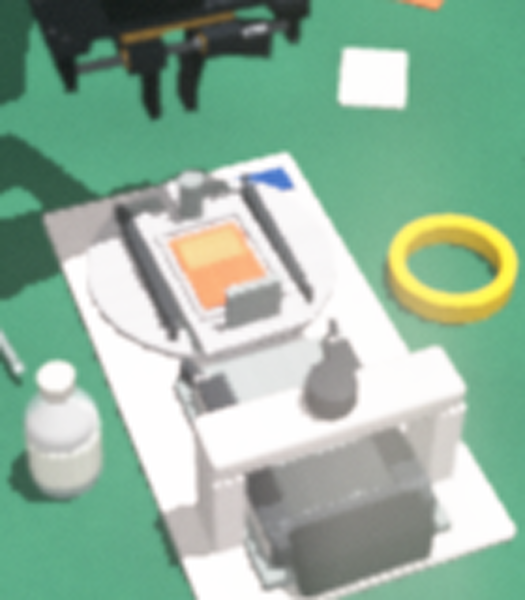

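Request:
carry_out([
  [[-0.1,0.2,-2],0,0.85],
  [[-0.1,0.1,-2],0,0.85],
  [[-0.1,0,-2],0,0.85],
  [[0,0,-0.8],0,0.85],
  [[0,0,0],0,0.85],
])

```text
time: 13.55
position: [0.4834, -0.0355, 0.0628]
tool_rot: [0.855, 0.518, -0.018, -0.022]
ft_force: [0.7, 0.3, 0.9]
grip_width: 0.0132
```

```bash
python3 rel.py
python3 - <<'E'
from h import *
print(robot.get_obs()['position'])
S=cams.camera('scene')
u=np.array([.8866,-.4625]);tc=np.array([.5442,-.0664]);v=np.array([.4625,.8866])
for n,q in(('post',(192,180)),('bar',(252,289))):
    p=onz(S,180+q[0]/3.75-.4,150+q[1]/3.75-.4,.072);d=p[:2]-tc;print(n,p,d@u,d@v)
E
```

```text
u,v mm -68.16630757990217 -0.7121283016968787 psi 62.37140007656821 F u,v,z 0.47907329688814126 0.5748645992265106 0.9253671093118235 rot [ 0.85521131  0.51752357 -0.01750556 -0.02182957] 0.013209328902580057
[ 0.48343231 -0.0355034   0.06282342]
post [ 0.50953125 -0.05136583  0.072     ] -0.037690623160698725 -0.0027050000680880395
bar [ 0.61862957 -0.10582529  0.072     ] 0.08422345255576758 -0.0005307897222285307
```

Request:
carry_out([
  [[0.9,-0.47,0],0,0.85],
  [[0.9,-0.47,0],0,0.85],
  [[0.9,-0.47,0],0,0.85],
  [[0.9,-0.47,0],0,0.85],
  [[0.9,-0.47,0],0,0.85],
])

```text
time: 14.1
position: [0.5192, -0.0548, 0.0638]
tool_rot: [0.855, 0.517, -0.027, -0.035]
ft_force: [-20.2, 16.5, 12.5]
grip_width: 0.0135
```

```bash
python3 rel.py
```

```text
u,v mm -27.55266917794234 -1.2384975180363376 psi 62.332687295064744 F u,v,z -25.52472247144126 5.344503978733332 12.457729492513856 rot [ 0.85495257  0.51683986 -0.02682197 -0.03483168] 0.013497122253812034
```

Request:
carry_out([
  [[0,0,0],0,0.85],
  [[0,0,0],0,0.85],
])

```text
time: 14.3
position: [0.5181, -0.0539, 0.064]
tool_rot: [0.855, 0.517, -0.028, -0.037]
ft_force: [-2.6, 1.6, -0.8]
grip_width: 0.0128
```

```bash
python3 rel.py
python3 - <<'E'
from h import *
b=cv2.cvtColor(cams.camera('scene')['pixels'],4)[190:300,190:310]
cv2.imwrite('pics/g7.png',cv2.resize(b,None,fx=5,fy=5,interpolation=2))
E
```

```text
u,v mm -28.952403003640736 -0.9937354188652107 psi 62.331769821362165 F u,v,z -3.038866319560417 0.21523079116129162 -0.8420360511753091 rot [ 0.85486177  0.51675932 -0.02820739 -0.0370877 ] 0.012761524360409018
```

View pics/g7.png

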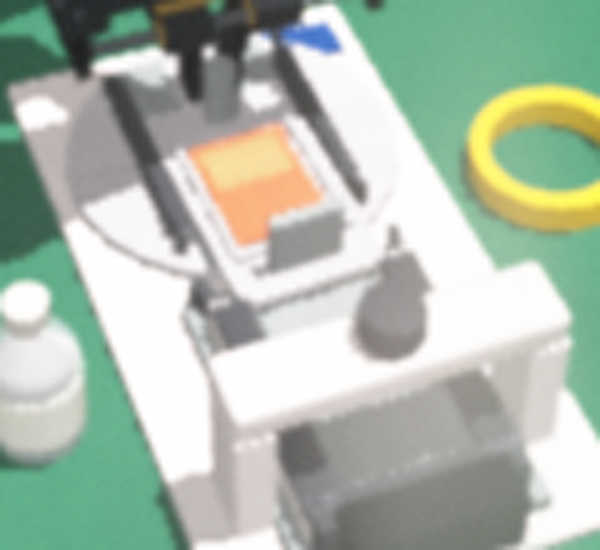

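Run:
```python
from h import *
S=cams.camera('scene')
u=np.array([.8866,-.4625]);tc=np.array([.5442,-.0664]);v=np.array([.4625,.8866])
def at(n,q,z):
    p=onz(S,190+q[0]/5-.4,190+q[1]/5-.4,z);d=p[:2]-tc;print(n,(d@u*1e3).round(1),(d@v*1e3).round(1))
at('bar',(306,212),.072);at('post',(222,55),.072)
at('front-left corner',(250,298),.034);at('front-right',(395,242),.034)
at('lipL mouth',(195,290),.04);at('lipR',(395,230),.04)
m=cv2.inRange(cv2.cvtColor(S['pixels'],cv2.COLOR_RGB2HSV),(5,90,120),(20,255,255));m[:190]=0;m[300:]=0;m[:,:190]=0;m[:,310:]=0
c=max(cv2.findContours(m,0,1)[0],key=cv2.contourArea)
hull=cv2.approxPolyDP(cv2.convexHull(c),3,True)[:,0];print(hull.tolist())
for q in hull:
    d=onz(S,*q,.037)[:2]-tc;print('blank',d@u*1e3,d@v*1e3)
```

```text
bar 105.7 2.4
post -22.7 1.6
front-left corner 119.3 -33.7
front-right 110.0 52.3
lipL mouth 109.0 -60.2
lipR 107.0 53.3
[[245, 215], [253, 229], [238, 238], [228, 220]]
blank 8.70984072249244 22.808356757744278
blank 67.13740989833637 24.171431591932908
blank 83.65048457866841 -25.199931428749082
blank 10.60765530265733 -28.44356304406816
```

Request:
carry_out([
  [[0.3,0.0,-0.1],0,0.85],
  [[0.45,-0.2,0],0,0.85],
  [[0.45,-0.23,0],0,0.85],
  [[0.45,-0.23,0],0,0.85],
])

```text
time: 14.8
position: [0.5187, -0.0541, 0.0633]
tool_rot: [0.854, 0.516, -0.041, -0.053]
ft_force: [-9.2, 5.0, 5.9]
grip_width: 0.0129
```

```bash
python3 rel.py
```

```text
u,v mm -28.24574675622671 -0.8837107337312695 psi 62.312921524957105 F u,v,z -10.518044835906522 0.18115571709920886 5.884755908473762 rot [ 0.85408904  0.51578065 -0.04093343 -0.05316662] 0.012908934974200722
```

Request:
carry_out([
  [[1.8,-0.75,-0.1],0,0.85],
  [[1.8,-0.9,0],0,0.85],
])

```text
time: 15.0
position: [0.5259, -0.0579, 0.0632]
tool_rot: [0.851, 0.514, -0.063, -0.082]
ft_force: [-7.0, 5.4, 6.5]
grip_width: 0.0133
```

```bash
python3 rel.py
```

```text
u,v mm -20.11661844823504 -0.9035222720278546 psi 62.428947255918416 F u,v,z -8.689062417371469 1.5424739690903633 6.5226879299474305 rot [ 0.85126559  0.51442155 -0.0633293  -0.0818948 ] 0.013282439198182745
```

Request:
carry_out([
  [[-1.8,0.95,0],0,0.9],
  [[-1.8,0.95,1],-8.5,1],
  [[-1,0.5,3],-8.5,1],
  [[0,0,3],-8.5,1],
  [[0,0,0],-8.5,1],
  [[0,0,0],-8.5,1],
  [[0,0,0],-8.5,1],
  [[0,0,0],-8.5,1],
  [[0,0,0],-8.5,1],
  [[0,0,0],-8.5,1],
])

```text
time: 16.0
position: [0.5044, -0.0473, 0.1421]
tool_rot: [0.988, -0.131, 0.019, -0.081]
ft_force: [-0.1, 0.1, -0.2]
grip_width: 0.0007
```

Request:
carry_out([
  [[0,0,0],-8.5,1],
  [[0,0,0],-8.5,1],
  [[0,0,0],-8.5,1],
  [[0,0,0],-8.5,1],
  [[0,0,0],-8.5,1],
  [[0,0,0],-8.5,1],
  [[0,0,0],-8.5,1],
  [[0,0,0],-8.5,1],
  [[0,0,0],-8.5,1],
])

```text
time: 16.9
position: [0.5277, -0.0625, 0.1521]
tool_rot: [-0.69, 0.717, -0.09, 0.045]
ft_force: [-0.4, -0.6, -0.1]
grip_width: 0.0
```

```bash
python3 rel.py
python3 - <<'E'
from h import *
o=robot.get_obs();print(o['position'],o['time'],o['q'],Rotation.from_quat(o['tool_rot']).apply([0,0,1]))
S=cams.camera('scene')
b=cv2.cvtColor(S['pixels'],4)[170:310,180:320]
T=cams.camera('top');a=cv2.cvtColor(T['pixels'],4)[110:230,250:345]
cv2.imwrite('pics/s8.png',cv2.cvtColor(S['pixels'],4));cv2.imwrite('pics/t8.png',cv2.cvtColor(T['pixels'],4))
cv2.imwrite('pics/g8.png',np.hstack([cv2.resize(b,(560,560),interpolation=2)[:,80:480],cv2.resize(a,(400,505),interpolation=2)[:560].copy() if 0 else cv2.copyMakeBorder(cv2.resize(a,(400,505),interpolation=2),0,55,0,0,0)]))
E
```

```text
u,v mm -16.46968702576999 -4.144251984350204 psi -92.56594877282468 F u,v,z -0.04326914535185772 -0.731161293425192 -0.07399446574872355 rot [-0.68964258  0.71709946 -0.09007534  0.0452538 ] 1.4423326752805755e-05
[ 0.52768069 -0.06245693  0.15211377] 16.9 [-0.32689721  0.49035183  1.89432322 -0.00473955  0.55498659  1.28670546] [ 0.18914253 -0.06676805 -0.97967705]
```

Request:
carry_out([
  [[-1.6,1,0],-8.4,1],
  [[-1.6,1,0],-8.4,1],
  [[-0.6,0,0],-8.1,1],
  [[0,0,0],0,1],
])

```text
time: 17.4
position: [0.4966, -0.0451, 0.1546]
tool_rot: [-0.529, 0.842, -0.103, 0.028]
ft_force: [-0.1, -0.5, 0.0]
grip_width: 0.0008
```

```bash
python3 rel.py
python3 - <<'E'
from h import *
o=robot.get_obs();print(o['position'],Rotation.from_quat(o['tool_rot']).apply([0,0,1]))
S=cams.camera('scene')
b=cv2.cvtColor(S['pixels'],4)[190:300,190:310]
cv2.imwrite('pics/g8.png',cv2.resize(b,None,fx=5,fy=5,interpolation=2))
E
```

```text
u,v mm -52.082357060278554 -3.163214908210785 psi -116.13612192741753 F u,v,z 0.19910153622101412 -0.49766071472608114 0.010070294608919172 rot [-0.52853974  0.84216802 -0.10293116  0.02835392] 0.000815636875764466
[ 0.49655917 -0.04511569  0.15464617] [ 0.15656395 -0.14339832 -0.97720246]
```

View pics/g8.png

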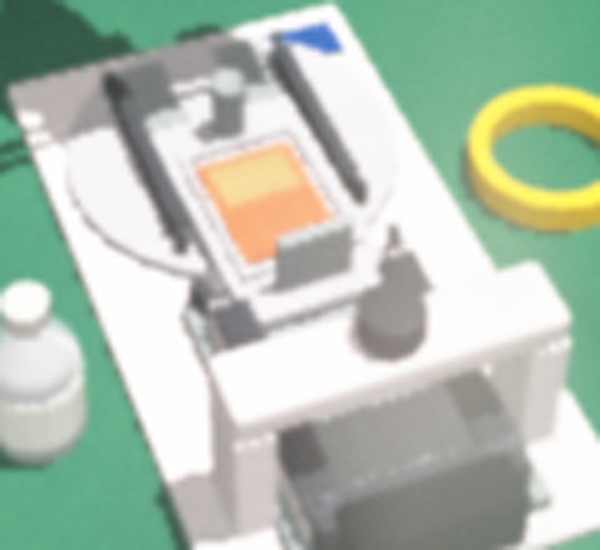

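Run:
```python
from h import *
S=cams.camera('scene')
u=np.array([.8866,-.4625]);tc=np.array([.5442,-.0664]);v=np.array([.4625,.8866])
def at(n,q,z):
    p=onz(S,190+q[0]/5-.4,190+q[1]/5-.4,z);d=p[:2]-tc;print(n,(d@u*1e3).round(1),(d@v*1e3).round(1))
at('post',(229,80),.072);at('bar',(313,231),.072)
at('rear left corner',(150,118),.034);at('rear right',(265,80),.034);at('cheekL',(110,80),.035);at('cheekL2',(183,248),.035);at('cheekR',(280,40),.035);at('cheekR2',(360,195),.035)
```

```text
post -2.1 -1.6
bar 119.3 1.0
rear left corner -26.3 -41.2
rear right -32.9 31.0
cheekL -63.4 -53.4
cheekL2 74.9 -55.4
cheekR -61.2 50.9
cheekR2 72.3 47.5
```

Request:
carry_out([
  [[-0.2,0.3,-2.5],-1.4,1],
  [[-0.2,0.2,-2.5],0,1],
  [[-0.2,0.1,-2],0,1],
  [[0,0,0],0,1],
])

```text
time: 17.9
position: [0.4971, -0.0424, 0.0849]
tool_rot: [-0.524, 0.844, -0.107, 0.032]
ft_force: [0.7, 0.8, 1.0]
grip_width: 0.0008
```

```bash
python3 rel.py
```

```text
u,v mm -52.80123874135152 -0.5187665474250882 psi -116.73002913875409 F u,v,z 0.19805512476033482 1.0479577266736695 0.9658359475414878 rot [-0.52390299  0.844381   -0.10736759  0.03191536] 0.0008154473000743483
```

Request:
carry_out([
  [[-0.2,0.1,-2],0,1],
  [[-0.2,0.1,-1.2],0,1],
  [[0,0,-0.2],0,1],
  [[0,0,0],0,1],
])

```text
time: 18.3
position: [0.4984, -0.0433, 0.0525]
tool_rot: [-0.527, 0.842, -0.111, 0.035]
ft_force: [-0.3, -0.3, -0.1]
grip_width: -0.0001
```

```bash
python3 rel.py
```

```text
u,v mm -51.285677025420405 -0.6515577453866592 psi -116.3108161658065 F u,v,z -0.08121850252137469 -0.42869130504395164 -0.07228043962454278 rot [-0.52682112  0.84201897 -0.11068572  0.03481732] -0.0001302783532361486
```

Request:
carry_out([
  [[0.5,-0.25,-0.3],-0.8,1],
  [[0.9,-0.47,0],0,1],
  [[0.9,-0.47,0],0,1],
  [[0.9,-0.47,0],0,1],
])

```text
time: 18.7
position: [0.5299, -0.0599, 0.0515]
tool_rot: [-0.521, 0.846, -0.11, 0.032]
ft_force: [-1.8, 4.7, -1.1]
grip_width: 0.0005
```

```bash
python3 rel.py
```

```text
u,v mm -15.693875369216137 -0.9114821321315721 psi -117.12590166675581 F u,v,z -3.755547006039345 3.295425230478461 -1.1353108610054532 rot [-0.52093808  0.84587166 -0.10986531  0.03246936] 0.0005032481715785768
```

Request:
carry_out([
  [[0.9,-0.47,0],0,1],
  [[0.9,-0.47,0],0,1],
  [[0.9,-0.47,0],0,1],
  [[0.9,-0.47,0],0,1],
])

```text
time: 19.1
position: [0.5604, -0.0758, 0.0514]
tool_rot: [-0.521, 0.847, -0.103, 0.027]
ft_force: [-4.6, 5.0, 2.5]
grip_width: 0.0006
```

```bash
python3 rel.py
```

```text
u,v mm 18.71678723930234 -0.8604285645220471 psi -117.13173892195519 F u,v,z -6.404688733061278 2.2534560979119527 2.5365733983371848 rot [-0.52124554  0.84668318 -0.10346315  0.02694538] 0.0005757749819215963
```

Request:
carry_out([
  [[0.9,-0.47,0],0,1],
  [[0.9,-0.47,0],0,1],
  [[0.9,-0.47,0],0,1],
  [[0.9,-0.47,0],0,1],
  [[0.9,-0.47,0],0,1],
])

```text
time: 19.6
position: [0.5962, -0.0947, 0.052]
tool_rot: [-0.522, 0.848, -0.093, 0.018]
ft_force: [-4.5, 3.0, 0.9]
grip_width: 0.0005
```

```bash
python3 rel.py
```

```text
u,v mm 59.24833352694994 -1.049771821552508 psi -117.06500040276656 F u,v,z -5.334412841033854 0.5912127443630304 0.879913012985856 rot [-0.52217069  0.84751618 -0.09335894  0.01839053] 0.0005448062188592132
```

Request:
carry_out([
  [[0.9,-0.47,-0.1],0,1],
  [[0.9,-0.47,0],0,1],
  [[0.6,-0.31,0],0,1],
  [[0.5,-0.26,0],0,1],
])

```text
time: 20.0
position: [0.6188, -0.1058, 0.0513]
tool_rot: [-0.522, 0.849, -0.085, 0.012]
ft_force: [-6.0, 4.7, 5.3]
grip_width: 0.0003
```

```bash
python3 rel.py
```

```text
u,v mm 84.3335723563537 -0.44769847053614115 psi -117.0848118926408 F u,v,z -7.4783542822631865 1.4511563339804234 5.332340579908455 rot [-0.5222168   0.84852574 -0.08450864  0.01232734] 0.0003474805148295333
```

Push until a firm stop.

Request:
carry_out([
  [[0.7,-0.36,0],0,1],
  [[0.8,-0.41,0],0,1],
])

```text
time: 20.2
position: [0.6227, -0.1081, 0.0503]
tool_rot: [-0.522, 0.85, -0.073, 0.003]
ft_force: [-19.1, 13.1, 15.8]
grip_width: 0.0007
```

```bash
python3 rel.py
```

```text
u,v mm 88.8876609699263 -0.6596089741824283 psi -117.09637456031224 F u,v,z -22.93596715316147 2.758685806884241 15.789381050621902 rot [-0.52231725  0.84963487 -0.07276945  0.00314448] 0.0006744095705844745
```

Request:
carry_out([
  [[0.9,-0.47,0],0,1],
])

```text
time: 20.3
position: [0.6228, -0.1085, 0.0493]
tool_rot: [-0.522, 0.85, -0.064, -0.004]
ft_force: [-17.0, 11.1, 14.0]
grip_width: 0.0003
```

```bash
python3 rel.py
```

```text
u,v mm 89.1746215734208 -0.9448222704568215 psi -117.07919366161596 F u,v,z -20.213089952873442 1.9336541638379723 13.98946732398484 rot [-0.52248154  0.8502511  -0.06380171 -0.00393127] 0.00034762691458780455
```

Request:
carry_out([
  [[-1,0.5,0],0,1],
  [[-2,1,0],0,1],
  [[-2,1,1],0,1],
  [[-1,0.5,4],0,1],
  [[-2,1,4],0,1],
  [[-3,3,2],0,1],
  [[-3,4,0],0,1],
  [[-3,4,0],0,1],
  [[-1,4,0],0,1],
  [[-1,4,0],0,1],
])

```text
time: 21.3
position: [0.4482, 0.1178, 0.1729]
tool_rot: [-0.518, 0.852, -0.078, 0.014]
ft_force: [0.1, 0.0, -0.5]
grip_width: 0.0006
```

Request:
carry_out([
  [[-1,4.5,1],0,1],
  [[-1,4.5,1],0,1],
  [[-1,4.5,1],0,1],
  [[-1,4.5,1],0,1],
  [[-1,4.5,0],0,1],
  [[-1,4.5,0],0,1],
  [[-1,4.5,0],0,1],
  [[0,0,0],0,1],
])

```text
time: 22.1
position: [0.3928, 0.453, 0.2278]
tool_rot: [-0.526, 0.847, -0.07, 0.034]
ft_force: [0.7, -0.7, 0.1]
grip_width: 0.0003
```

Run:
```python
from h import *
T=cams.camera('top');S=cams.camera('scene');print(robot.get_obs()['position'],robot.get_obs()['ft_force'])
u=np.array([.8866,-.4625]);tc=np.array([.5442,-.0664]);v=np.array([.4625,.8866])
uv=lambda c,q,z:np.round([(onz(c,*q,z)[:2]-tc)@u*1e3,(onz(c,*q,z)[:2]-tc)@v*1e3],1)
T0=cv2.imread('pics/top0.png')
for n,I in(('start',T0),('now',cv2.cvtColor(T['pixels'],4))):
    m=cv2.inRange(cv2.cvtColor(I,cv2.COLOR_BGR2HSV),(5,100,120),(20,255,255));m[:,:270]=0;m[:,320:]=0;m[:130]=0;m[200:]=0
    c=max(cv2.findContours(m,0,1)[0],key=cv2.contourArea)
    for q in cv2.boxPoints(cv2.minAreaRect(c)):print(n,uv(T,q,.037))
# profile of brightness along slot centre line in top view at post height and in scene
for z in(.072,):
  for w in(-10,0,10):
    print(w,[(s,T['pixels'][tuple(np.round(proj(T,np.r_[tc+u*s/1e3+v*w/1e3,z])[::-1]).astype(int))].tolist()) for s in range(84,140,4)])
for w in(-10,0,10): print('S',w,[(s,S['pixels'][tuple(np.round(proj(S,np.r_[tc+u*s/1e3+v*w/1e3,.072])[::-1]).astype(int))].tolist()) for s in range(92,140,4)])
```

```text
[0.39206081 0.44816371 0.22682968] [-0.56067826  0.58785059  0.00447842]
start [132.5  31.1]
start [205.3  33.6]
start [205.3 -19.6]
start [132.9 -21.4]
now [139.7  25.8]
now [212.6  28.2]
now [212.7 -23.6]
now [140.1 -25.3]
-10 [(84, [200, 195, 188]), (88, [149, 148, 144]), (92, [184, 180, 175]), (96, [187, 180, 177]), (100, [122, 119, 116]), (104, [106, 103, 100]), (108, [124, 121, 118]), (112, [177, 172, 168]), (116, [195, 191, 188]), (120, [229, 225, 222]), (124, [238, 233, 229]), (128, [238, 181, 150]), (132, [242, 173, 114]), (136, [239, 183, 117])]
0 [(84, [180, 175, 170]), (88, [160, 157, 152]), (92, [218, 211, 207]), (96, [214, 206, 203]), (100, [129, 126, 123]), (104, [110, 110, 106]), (108, [154, 157, 151]), (112, [215, 218, 210]), (116, [217, 220, 212]), (120, [215, 217, 210]), (124, [212, 207, 199]), (128, [223, 177, 154]), (132, [237, 166, 111]), (136, [239, 181, 116])]
10 [(84, [208, 203, 194]), (88, [152, 149, 144]), (92, [220, 213, 209]), (96, [247, 244, 241]), (100, [242, 238, 235]), (104, [243, 239, 236]), (108, [233, 229, 226]), (112, [224, 223, 220]), (116, [225,
[... 308 characters left out ...]
20, [169, 171, 170]), (124, [150, 152, 150]), (128, [132, 134, 131]), (132, [132, 134, 132]), (136, [134, 136, 134])]
S 0 [(92, [219, 221, 220]), (96, [210, 214, 212]), (100, [210, 214, 212]), (104, [211, 215, 214]), (108, [212, 217, 215]), (112, [212, 216, 215]), (116, [213, 217, 216]), (120, [208, 212, 212]), (124, [190, 193, 192]), (128, [163, 164, 163]), (132, [202, 200, 200]), (136, [197, 195, 195])]
S 10 [(92, [215, 220, 218]), (96, [217, 220, 219]), (100, [216, 221, 219]), (104, [217, 221, 219]), (108, [217, 221, 219]), (112, [217, 221, 219]), (116, [218, 221, 220]), (120, [214, 217, 215]), (124, [220, 218, 219]), (128, [241, 239, 239]), (132, [246, 244, 244]), (136, [248, 246, 246])]
```

Run:
```python
from h import *
T=cams.camera('top');S=cams.camera('scene')
u=np.array([.8866,-.4625]);tc=np.array([.5442,-.0664]);v=np.array([.4625,.8866])
g0=cv2.imread('pics/top0.png',0);g=cv2.cvtColor(T['pixels'],7)
pr=lambda im,c,w,z,s:int(cv2.getRectSubPix(im,(1,1),tuple(map(float,proj(c,np.r_[tc+u*s/1e3+v*w/1e3,z]))))[0,0])
for w in(-30,-22,22,30):
    for n,im in(('start',g0),('now',g)): print(w,n,[pr(im,T,w,.034,s) for s in range(80,130,3)])
gs=cv2.cvtColor(S['pixels'],7)
# post top in scene, across: 
for s in(112,116,120): print('S across',s,[pr(gs,S,w,.072,s) for w in range(-24,28,4)])
```

```text
-30 start [241, 244, 233, 209, 190, 217, 235, 237, 235, 232, 234, 236, 238, 230, 221, 217, 219]
-30 now [244, 250, 252, 250, 233, 184, 154, 177, 216, 238, 242, 243, 243, 243, 241, 234, 223]
-22 start [240, 241, 229, 202, 186, 207, 229, 220, 187, 175, 195, 227, 236, 230, 222, 227, 232]
-22 now [243, 247, 249, 248, 233, 193, 156, 184, 221, 238, 241, 238, 236, 239, 240, 238, 231]
22 start [239, 243, 234, 212, 195, 218, 237, 239, 225, 182, 143, 143, 173, 209, 224, 232, 231]
22 now [241, 246, 248, 246, 221, 171, 166, 205, 238, 246, 247, 247, 247, 247, 247, 240, 231]
30 start [239, 241, 230, 201, 185, 218, 238, 243, 243, 241, 239, 234, 229, 223, 223, 231, 231]
30 now [243, 248, 251, 250, 239, 190, 177, 212, 240, 247, 248, 248, 248, 248, 246, 240, 231]
S across 112 [244, 244, 244, 226, 214, 217, 214, 214, 219, 219, 220, 220, 215]
S across 116 [245, 245, 239, 195, 208, 216, 213, 213, 217, 220, 220, 222, 230]
S across 120 [245, 245, 229, 168, 194, 207, 210, 207, 213, 218, 221, 222, 234]
```

Run:
```python
from h import *
T=cams.camera('top');S=cams.camera('scene')
u=np.array([.8866,-.4625]);tc=np.array([.5442,-.0664]);v=np.array([.4625,.8866])
def cap(c,box):
    g=cv2.cvtColor(c['pixels'],7);x0,y0,x1,y1=box
    m=cv2.inRange(g[y0:y1,x0:x1],0,110);cs=cv2.findContours(m,0,1)[0]
    return [(cv2.boundingRect(k),cv2.contourArea(k)) for k in cs if cv2.contourArea(k)>15]
print('T',cap(T,(296,124,312,142)),'S',cap(S,(258,244,280,266)))
g=cv2.cvtColor(T['pixels'],7)
pr=lambda im,c,w,z,s:int(cv2.getRectSubPix(im,(1,1),tuple(map(float,proj(c,np.r_[tc+u*s/1e3+v*w/1e3,z]))))[0,0])
print('cap z.126 along u',[(s,pr(g,T,0,.126,s)) for s in range(196,250,3)])
for w in(-60,-40,40,60): print('bridge top',w,[(s,pr(g,T,w,.104,s)) for s in range(185,256,4)])
gs=cv2.cvtColor(S['pixels'],7)
print('capS',[(s,pr(gs,S,0,.126,s)) for s in range(196,250,3)])
for w in(-60,-40,40,60): print('bridge S',w,[(s,pr(gs,S,w,.104,s)) for s in range(185,256,4)])
```

```text
T [((3, 0, 13, 15), 113.0)] S []
cap z.126 along u [(196, 156), (199, 126), (202, 83), (205, 66), (208, 83), (211, 96), (214, 100), (217, 99), (220, 99), (223, 98), (226, 98), (229, 96), (232, 92), (235, 84), (238, 70), (241, 57), (244, 48), (247, 45)]
bridge top -60 [(185, 113), (189, 111), (193, 116), (197, 127), (201, 181), (205, 241), (209, 252), (213, 252), (217, 252), (221, 252), (225, 252), (229, 251), (233, 251), (237, 249), (241, 242), (245, 244), (249, 243), (253, 209)]
bridge top -40 [(185, 64), (189, 68), (193, 74), (197, 106), (201, 179), (205, 240), (209, 251), (213, 252), (217, 252), (221, 252), (225, 251), (229, 252), (233, 251), (237, 246), (241, 200), (245, 107), (249, 65), (253, 58)]
bridge top 40 [(185, 56), (189, 57), (193, 65), (197, 105), (201, 174), (205, 237), (209, 251), (213, 252), (217, 252), (221, 252), (225, 252), (229, 252), (233, 251), (237, 243), (241, 196), (245, 141), (249, 137), (253, 112)]
bridge top 60 [(185, 116), (189, 118), (193, 116), (197, 127), (201, 179), (205, 237), (209, 251), (213, 252), (217, 252), (221, 251), (225, 251), (229, 251), (
[... 510 characters left out ...]
 (253, 140)]
bridge S -40 [(185, 220), (189, 222), (193, 205), (197, 209), (201, 225), (205, 248), (209, 253), (213, 253), (217, 253), (221, 253), (225, 253), (229, 253), (233, 253), (237, 253), (241, 246), (245, 213), (249, 191), (253, 159)]
bridge S 40 [(185, 252), (189, 252), (193, 252), (197, 252), (201, 252), (205, 251), (209, 251), (213, 251), (217, 251), (221, 251), (225, 251), (229, 251), (233, 251), (237, 249), (241, 239), (245, 209), (249, 193), (253, 182)]
bridge S 60 [(185, 248), (189, 245), (193, 248), (197, 248), (201, 245), (205, 248), (209, 250), (213, 250), (217, 250), (221, 250), (225, 250), (229, 251), (233, 251), (237, 250), (241, 240), (245, 205), (249, 191), (253, 198)]
```

```bash
python3 -c "
from rig import robot
print(robot.hand_in(),robot.get_obs()['time'])"
```

```text
the job is handed in; nothing more can be done
the job is handed in; nothing more can be done
```

I drew the carrier out by its bar, centred it on the turntable (about 2 mm off the axis), swung it half a turn to the stop, and slid it back in, round post outwards. I handed in at about 22 s with the arm clear of everything.

**Trouble on the way:** Pushing on the post stuck, at first with the post pinched. The fingers tilted up to about 0.2 rad. I let go, spun the tool half a turn so the fingertips led, and pushed the plate's end face low down. That slid at 4–7 N.

**Last checks:**
- **Home:** the push met a firm stop at about 20 N, with under 1 mm of further travel. The carrier's end edge is about 1 mm from where it should be at home, measured against the bridge in the top view. The post top is about 60 mm in front of home.
- **Blank:** it lies in the recess within about 3 mm of the middle. Its height was not measured separately.
- **Doubtful reading:** the dark line at the carrier's end reads about 5 mm further out than the edge itself. I took it to be the end face and its shadow.
- **Not checked:** I had used all 12 picture views, so the end state was checked by numbers only. I made no position check on the other things on the bench, but I saw no contact with them.

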